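# Clear the blocked solder-trap barrel

### The arm

A 7-joint arm with a two-finger parallel gripper is mounted at the origin on the work surface. World frame = base frame: x ahead of the robot, y to its left, z up, the work surface at z = 0. Lengths are in m, angles in rad, forces in N, time in s.
With the tool pointing down it reaches from about 0.425 to 0.825 m from the base axis. Payload 3.6 kg.
Tool frame: the origin (TCP) lies at the very end of the fingers, on their centre line; the grasp point (between the pads) lies 19 mm behind it (env.tcp_to_grasp is the distance from the TCP to the grasp point, in m); z points along the fingers, x is the direction in which the jaws open and shut, and the axes are right-handed (so a half turn about z gives the same grasp; the last joint's range is limited). The gripper opens to 85 mm and grips with 20 to 120 N. Pads are 22 mm wide; open, the fingers measure 114 mm over their backs; the gripper's body (76 mm by 85 mm) begins 54 mm behind the grasp point. The pads swing forward as they close: fully open they stand 13 mm farther back than shut.
Start: joints at [-1.171, 0.615, -0.013, 1.423, 0.008, 1.103, -0.04], TCP at [0.269, 0.592, 0.231] pointing down, gripper open.
Joint ranges: [-3.12, 3.12], [-0.3, 2.06], [-1.34, 1.32], [0.26, 2.42], [-1.36, 4.5], [0.01, 1.98], [-2.84, 2.84]. Speed limits (rad/s): [2.79, 2.79, 3.14, 3.14, 3.14, 3.14, 3.14].

### API

Orientations are given as [roll, pitch, yaw] about the fixed x, y, z axes, in that order (R = Rz(yaw) Ry(pitch) Rx(roll)).
In Python, from plant import env, claw, inverse_kinematics, grab_frame, finder gives the robot as it stands. Calls block until the motion is done:
- env.goto(position, orientation): joint-space move of the TCP to a pose.
- env.move_straight(position, rotation=None, max_speed=0.15, stop_force=None): straight line of the TCP; rotation=None keeps the orientation; max_speed is the mean speed in m/s. With stop_force (N) it stops when the force on the tool has changed by that much, and returns True; else False.
- env.set_joints(angles): joint-space move.
- claw.set_gripper(opening): finger opening in m; the grip force is fixed at half the most; returns when the fingers have stopped.
- env.wait(seconds).
- inverse_kinematics(position, orientation): joint angles nearest the present ones, or None.
- env.get_obs(): the state.
- grab_frame(name): name is "scene" or "top" or "wrist"; returns a dict with "frame" (384x512x3 uint8, blue, green, red), "K" (3x3 intrinsics, pixels), "R" (3x3) and "t" (3): a world point X has camera coordinates R X + t; the wrist camera has in their place "hand_eye" (4x4, takes a point from camera to tool coordinates, whose origin is the TCP and whose axes are the tool frame's). Camera axes: x right, y down, z forward; pixel columns grow to the right and rows downward; lengths in m; the calibration is good to about 2 mm. A picture is of the moment at which its call begins: read the wrist's pose just before it. There is no depth.
A pose or a line that the arm cannot do raises env.IKError and nothing moves.
- env.job_done(): hands the job in, once; it reports no verdict.
Trained networks look in the newest picture that a camera, given by its name, has taken for a name from the list of things; names that differ only in an ending like _2 or _b are one class to them, and where a whole thing is asked for, a point or a joint stands for the part that bears it (a point fixed in the world has none). Each returns a list of dicts, best first, with "conf" (0 to 1); they miss things now and then, are a little off and sometimes report something else, mostly with a low value. They report only what shows in the picture. A call takes as long as a camera call. They do not tell look-alikes from the thing itself.
- finder.spot_in(camera, label): "point" ([x, y, z] in m, in world coordinates, good to about 4 mm: the middle of the surface that is visible of it).
- finder.cut_out(camera, label): "pixels" (384x512 bool, what is visible of it).
The state is a dict: "time_s": time; "joints": joint angles; "qvel": joint speeds; "joint_efforts": joint torques, N m; "ee_pos": TCP position; "tcp_rot": TCP orientation; "wrist_force": force on the tool from outside, world axes, zero at the start; "torque": the same for the moment, N m; "opening": finger opening in m.
Only numpy, scipy, OpenCV 4.12 (cv2) and the standard library are available. Lean on these libraries where they do the work, as an engineer would, in place of code of your own. Each camera call takes 0.05 s, during which the arm holds its last target.

### The job

The clear barrel in the sprung stand is blocked by a plug of solder. Take the long thin rod out of the rack by its handle, feel for the off-centre hole in the barrel's end cap and push the plug gently right through until it drops into the tray below, never forcing the sprung barrel hard down to its stop. Then stand the rod back in the rack, and leave everything else where it is.

Things in the scene. Friction and masses are not known exactly. Their poses are not given: they have to be found in the camera images.
- stand: Fixed grey stand, base 150 x 110 mm; square open tray (inside 88 x 88 mm, floor 10, rim 28 mm above the table); on its -x side a post 28 x 40 mm at x = -78 mm, 120 mm tall. Origin on the table under the barrel's axis, z up. Over the tray hangs an upright clear barrel, 30 mm bore, 38 mm outside, 55 to 120 mm above the table, open below, with a square steel end cap 40 x 40 x 8 mm on top.
- cap_top (a point): Barrel axis at the cap's top face, 128 mm above the table; rides with the barrel. The cap's one through hole, 13 mm wide, is NOT here: its centre lies 7 mm from this point in a direction that differs every time and is not measured: look from above or feel for it. The cap is too stiff to turn. Axes as the stand's.
- carriage (a joint): How far (m) the barrel is pressed down in its sprung mount: 0 is up, 0.014 the stop. It starts to move at about 2 N downward force on cap or plug and gives 1 mm per further newton (14 N at 0.012). Springs back when released.
- slug: Solder plug stuck in the barrel: cylinder 28 mm diameter, 28 mm long, 60 g; origin at the centre of its lower end, which starts 72 to 86 mm above the table; roughly coaxial with the barrel. Two spring shoes in the barrel (78 to 112 mm above the table, barrel up) grip it: 3 to 10 N of steady push moves it. It falls once its top is below about 76 mm (less what the barrel is pressed down).
- slug_center (a point): Centre of the solder plug.
- rack: Fixed plywood rod rack 46 (x) x 200 (y) mm, its 8 mm top plate has its upper face 105 mm above the table, legs at both ends. Three square holes 16 x 16 mm along its y axis at y = -65, 0, +65 mm, x = 0. Origin on the table under the middle hole. The handles of the rods standing in it reach 162 mm above the table.
- rod: The long thin rod, standing in any hole of the rack, tip 13 mm above the table. Origin at its tip, z up the rod. Steel shaft 10 mm diameter, 92 mm long, its last 4 mm tapering to 5 mm; then a collar 26 mm diameter, 5 mm thick, resting on the rack; then a square black handle 16 x 16 mm, 97 to 149 mm above the tip, sides along the rod's x and y. 100 g.
- thick_rod: Another rod in the rack with the same collar and handle but a 14 mm thick shaft, too thick for the cap's hole; leave it. Origin at its tip.
- short_rod: Another rod in the rack with the same collar and handle but a shaft only 35 mm long; leave it. Origin at its tip.
- flux_jar: Small amber jar, 40 mm diameter, 34 mm tall; leave it.
- phone: Black phone 150 x 72 x 8 mm lying flat; leave it.
- driver: Screwdriver 160 mm long lying flat; leave it.
- tweezers: Steel tweezers 145 mm long lying flat; leave them.
- eraser: White eraser 55 x 25 x 14 mm; leave it.
- tin: Low round tin 60 mm wide, 26 mm tall; leave it.
- solvent: White bottle 48 mm diameter, about 100 mm tall; leave it.
Things that resemble listed ones, but are neither listed nor needed, are in the scene too. Of the things that look like the stand, the largest one is meant.

How it is judged:
On the way, in this order (a step that is already met when the one before it is completed fails the run):
1. the rod is lifted clear of the rack (height (world z) of rod above 0.108 m), for 0.1 s.
2. the rod has entered the barrel through the cap's hole (z of rod in the frame of cap_top below -0.011 m and horizontal distance between rod and cap_top below 0.0145 m), for 0.1 s.
3. with the rod in the barrel, the plug has been pushed out and lies in the tray (z of rod in the frame of cap_top below -0.04 m and horizontal distance between rod and cap_top below 0.0145 m and x of slug_center in the frame of stand between -0.044 and 0.044 m and y of slug_center in the frame of stand between -0.044 and 0.044 m and height (world z) of slug_center below 0.035 m), for 0.1 s.
At the end, for the whole second after the job is handed in: The plug lies still in the stand's tray (its centre within 44 mm of the stand's x and y axes and under 35 mm high), the barrel has sprung back up (within 3 mm), and the rod stands still and upright (within 0.12 rad) in a hole of the rack with its collar down on the plate (within 5 mm) (x of slug_center in the frame of stand between -0.044 and 0.044 m and y of slug_center in the frame of stand between -0.044 and 0.044 m and height (world z) of slug_center below 0.035 m and linear speed of each of slug, rod below 0.02 m/s and x of rod in the frame of rack between -0.008 and 0.008 m and z of rod in the frame of rack between 0.008 and 0.018 m and y of rod in the frame of rack between -0.075 and 0.075 m and angle between rod's own z axis and vertical below 0.12 rad and value of joint carriage below 0.003 m); the robot touches nothing.
It fails at once if the sprung barrel is forced down 12 mm or more, nearly to its stop (value of joint carriage above 0.012 m).
It fails at once if the rod is pushed against the plug or the stand with more than 25 N (contact force between rod and slug above 25 N or contact force between rod and stand above 25 N).
It fails at once if another rod is taken or knocked about (moved over 30 mm) (distance of any of thick_rod, short_rod from where it was at the start of the episode above 0.03 m).
It fails at once if a bystander is moved over 30 mm (distance of any of flux_jar, phone, driver, tweezers, eraser, tin, solvent from where it was at the start of the episode above 0.03 m).
It also fails if it takes over 72 s, if anything falls off the work surface, if the arm or the gripper's body presses on something with over 40 N, if the wrist force passes 120 N, or if a joint passes its speed limit or range.

## Working session

There is one attempt and no reset: what is moved stays moved. The work goes in short steps, each a Python script; the robot and the scene stay as the last script left them, time stands still between calls to the robot, and variables do not carry over. Pictures are saved under pics/ and viewed, and the job is handed in when it is done.

```bash
ls; mkdir -p pics
python3 - <<'E'
from plant import env, claw, inverse_kinematics, grab_frame, finder
import cv2
for c in ["scene","top"]:
    f=grab_frame(c); cv2.imwrite(f"pics/{c}0.png",f["frame"]); print(c,f["K"].tolist(),f["R"].tolist(),f["t"].tolist())
    for l in ["stand","rack","rod","thick_rod","short_rod","slug","cap_top"]:
        print(l,[(d["conf"],[round(float(v),3) for v in d["point"]]) for d in finder.spot_in(c,l)])
o=env.get_obs(); print(o)
E
```

```text
pics
scene [[414.8042983649213, 0.0, 255.0042523477649], [0.0, 414.8042983649213, 190.47122223613513], [0.0, 0.0, 1.0]] [[0.5699907168895645, 0.8215503838467092, 0.012866602544779407], [0.5101874924035273, -0.3416057857747284, -0.789312491805515], [-0.6440646747452625, 0.4564651727421878, -0.6138568569452683]] [-0.20419181691999902, -0.25214846341385666, 1.5920817948152381]
stand [(0.93, [0.646, -0.56, 0.012]), (0.91, [0.468, -0.575, 0.013]), (0.72, [0.567, -0.209, 0.021])]
rack [(0.88, [0.557, 0.151, 0.055]), (0.54, [0.554, -0.013, 0.028])]
rod [(0.66, [0.557, 0.1, 0.124])]
thick_rod [(0.49, [0.559, 0.222, 0.116])]
short_rod [(0.49, [0.557, 0.158, 0.132]), (0.32, [0.799, 0.148, 0.015])]
slug []
cap_top [(0.84, [0.58, -0.212, 0.103]), (0.81, [0.48, -0.581, 0.078]), (0.64, [0.654, -0.561, 0.078]), (0.53, [0.559, 0.148, 0.055])]
top [[468.44445271259525, 0.0, 254.5656796283808], [0.0, 468.44445271259525, 193.43819545145521], [0.0, 0.0, 1.0]] [[0.0405767186052864, -0.9991764036825252, -0.00021031234702767606], [-0.9786886008044196, -0.03970229785211469, -0.20147543324373146], [0.2013011
[... 560 characters left out ...]
_s': 0.8, 'joints': array([-1.17048876,  0.61483171, -0.01259914,  1.42343198,  0.00807122,
        1.10340826, -0.0403894 ]), 'qvel': array([ 4.58817868e-05, -1.31797973e-03, -1.60365485e-03,  3.45926728e-04,
       -8.07685703e-05, -1.84126267e-04,  6.80684908e-04]), 'joint_efforts': array([-4.68140861e-04, -4.69047761e+01,  2.58722892e-01, -1.71336293e+01,
        9.95575043e-03,  1.43977610e-03,  1.17010990e-05]), 'ee_pos': array([0.26903224, 0.59166137, 0.23133095]), 'tcp_rot': array([-3.14153198e+00,  3.10400045e-05,  1.14402821e+00]), 'wrist_force': array([-0.15346004, -0.3719233 ,  0.38054234]), 'torque': array([ 0.02012314,  0.05582386, -0.03231954]), 'opening': 0.08541612384125034}
```

View pics/scene0.png

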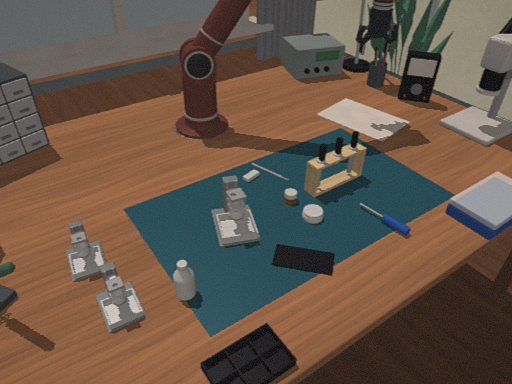

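View pics/top0.png

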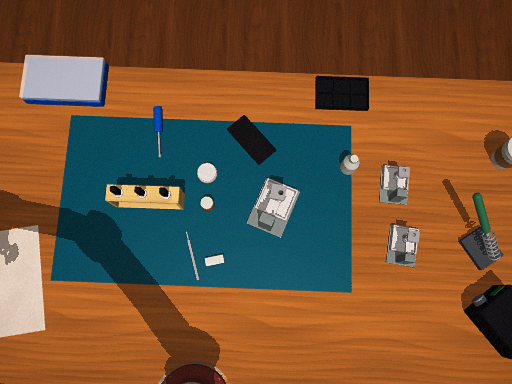

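Run:
```python
import cv2
a=cv2.imread('pics/scene0.png'); b=cv2.imread('pics/top0.png')
cv2.imwrite('pics/crop_s.png',cv2.resize(a[110:250,190:390],None,fx=4,fy=4,interpolation=cv2.INTER_CUBIC))
cv2.imwrite('pics/crop_t.png',cv2.resize(b[100:250,120:390],None,fx=2.9,fy=2.9,interpolation=cv2.INTER_CUBIC))
```

```text
(no output)
```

View pics/crop_s.png

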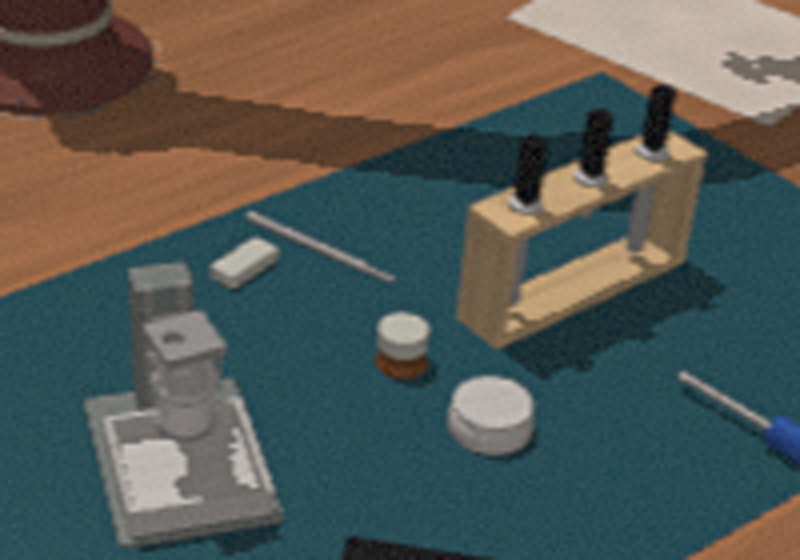

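View pics/crop_t.png

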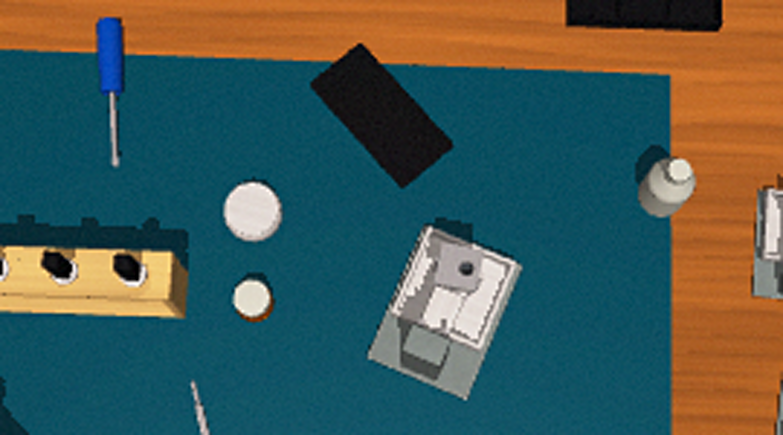

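The three stand look-alikes are at scene px (235,215), (86,258) and (120,305). The one at (235,215) is clearly the largest and sits on the mat, so it is the one meant. The rod candidates are the handles at (323,152), (339,146) and (355,139). The middle one shows no shaft below, so it is the short rod. The near one, at (323,152), looks thinner than the far one. I'll confirm that with the wrist camera.

```bash
cat > h.py <<'E'
from plant import env, claw, inverse_kinematics, grab_frame, finder
import numpy as np, cv2
from scipy.spatial.transform import Rotation as Ro
def tool():
    o=env.get_obs(); T=np.eye(4); T[:3,:3]=Ro.from_euler('xyz',o["tcp_rot"]).as_matrix(); T[:3,3]=o["ee_pos"]; return T,o
def cam(name):
    """frame, K, world-from-camera 4x4"""
    T,o=tool(); f=grab_frame(name)
    if "hand_eye" in f: M=T@np.array(f["hand_eye"])
    else:
        M=np.eye(4); R=np.array(f["R"]); M[:3,:3]=R.T; M[:3,3]=-R.T@np.array(f["t"])
    return f["frame"],np.array(f["K"]),M
def ray(K,M,px,z):
    d=M[:3,:3]@np.linalg.inv(K)@np.array([px[0],px[1],1.]); s=(z-M[2,3])/d[2]; return M[:3,3]+s*d
def proj(K,M,X):
    p=K@(M[:3,:3].T@(np.array(X)-M[:3,3])); return p[:2]/p[2]
E
python3 - <<'E'
from h import *
f,K,M=cam("top")
for p in [(280.7,192.4)]: print("hole",ray(K,M,p,.128))
for p in [(445/2.9+120,235/2.9+100),(487/2.9+120,247/2.9+100),(470/2.9+120,293/2.9+100),(432/2.9+120,283/2.9+100)]: print(ray(K,M,p,.128))
for p in [(116,188),(140,190),(164,191)]: print("handle",ray(K,M,p,.162))
w=grab_frame("wrist"); print(w["K"],np.round(w["hand_eye"],4))
for pos,ori in [([.40,.12,.30],[np.pi,-.5,0]),([.40,.12,.30],[np.pi,.5,0]),([.40,.12,.30],[np.pi,-.5,1.57]),([.5,.15,.3],[np.pi,0,0]),([.5,.15,.3],[np.pi,0,1.57]),([.5,.15,.3],[np.pi,0,-1.57])]:
    print(pos,ori,inverse_kinematics(pos,ori))
E
```

```text
hole [ 0.56683013 -0.21437804  0.128     ]
[ 0.59743372 -0.19385124  0.128     ]
[ 0.58755243 -0.23330626  0.128     ]
[ 0.54333382 -0.21874077  0.128     ]
[ 0.5513288  -0.18330152  0.128     ]
handle [0.55395823 0.21931891 0.162     ]
handle [0.55116074 0.15592458 0.162     ]
handle [0.55103818 0.09285583 0.162     ]
[[264.94635806   0.         250.11688159]
 [  0.         264.94635806 189.33368677]
 [  0.           0.           1.        ]] [[ 1.000e+00  3.000e-04 -4.000e-04  1.700e-03]
 [-2.000e-04  9.537e-01  3.008e-01 -7.780e-02]
 [ 4.000e-04 -3.008e-01  9.537e-01 -1.428e-01]
 [ 0.000e+00  0.000e+00  0.000e+00  1.000e+00]]
[0.4, 0.12, 0.3] [3.141592653589793, -0.5, 0] [-1.10053295 -0.03122933  0.56860212  2.28754288  0.5613615   0.50591426
 -0.97242993]
[0.4, 0.12, 0.3] [3.141592653589793, 0.5, 0] [-0.44051953  0.45288209  0.2815553   1.65160735 -0.19601035  1.55408598
 -0.10174833]
[0.4, 0.12, 0.3] [3.141592653589793, -0.5, 1.57] [-0.02017287  0.19220112  0.0388719   2.03493987 -0.60841217  1.0160707
  1.94209715]
[0.5, 0.15, 0.3] [3.141592653589793, 0, 0] [-0.60386051  0.36583061  0.38659533  1.6928109  -0.15097634  1.11239057
 -0.173368  ]
[0.5, 0.15, 0.3] [3.141592653589793, 0, 1.57] [-0.35075218  0.34985148  0.02457632  1.68517472 -0.00941942  1.10668144
  1.24655248]
[0.5, 0.15, 0.3] [3.141592653589793, 0, -1.57] [-0.84208869  0.42407621  0.7585761   1.6994258  -0.31604739  1.14493738
 -1.56536603]
```

Run:
```python
from h import *
base=Ro.from_euler('xyz',[np.pi,0,np.pi/2])
for a in (.6,.4):
    e=(Ro.from_euler('y',-a)*base).as_euler('xyz')
    p=[.42,.155,.19]
    q=inverse_kinematics(p,e)
    print(a,q)
    if q is not None: break
env.goto(p,e)
f,K,M=cam("wrist"); cv2.imwrite("pics/w1.png",f); print(M[:3,3],env.get_obs()["time_s"])
```

```text
0.6 None
0.4 [-0.72847732  0.26294353  0.23597598  2.33066963  0.57814507  0.24112174
  0.51818545]
[0.29421311 0.15800844 0.29184059] 2.6417
```

View pics/w1.png

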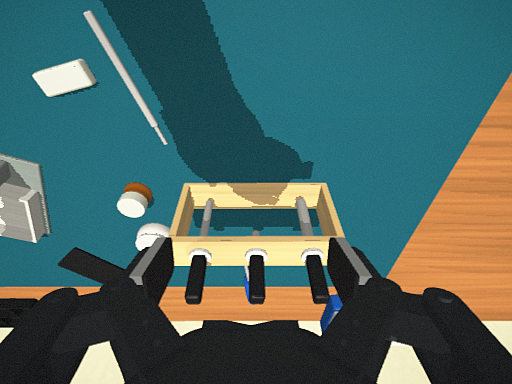

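Run:
```python
import cv2
a=cv2.imread('pics/w1.png')
cv2.imwrite('pics/w1c.png',cv2.resize(a[170:310,160:360],None,fx=4,fy=4,interpolation=cv2.INTER_CUBIC))
```

```text
(no output)
```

View pics/w1c.png

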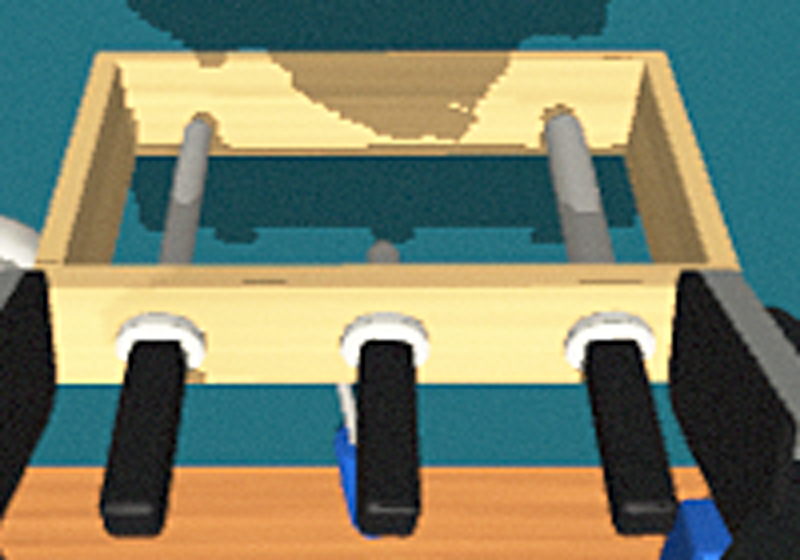

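In the enlarged crop, the left shaft at (190,190) is thin and tapered, about 30 px wide against about 38 px for the right one. The middle shaft is a stub. The left (−y) rod at (0.551, 0.093) is therefore the one meant.

Run:
```python
from h import *
env.goto([.552,.093,.27],[np.pi,0,0])
f,K,M=cam("wrist"); cv2.imwrite("pics/w2.png",f); print(M[:3,3],env.get_obs()["time_s"],env.get_obs()["tcp_rot"])
c=[proj(K,M,[.552,.093,z]) for z in (.105,.110,.162)]; print(c)
u,v=map(int,c[2]); x0,y0=max(u-100,0),max(v-75,0)
cv2.imwrite('pics/w2c.png',cv2.resize(f[y0:y0+150,x0:x0+200],None,fx=4,fy=4,interpolation=cv2.INTER_CUBIC)); print(x0,y0)
np.savez('w2.npz',f=f,K=K,M=M)
```

```text
[0.5505287  0.172623   0.41153286] 3.5 [3.14137407 0.00341755 0.00465532]
[array([251.64198038, 175.60155816]), array([251.65649108, 176.67220921]), array([251.83871843, 190.11759277])]
151 115
```

View pics/w2.png

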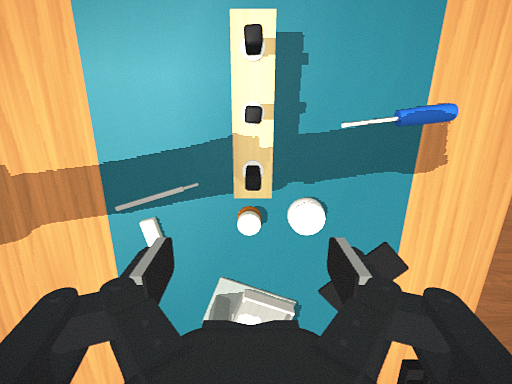

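View pics/w2c.png

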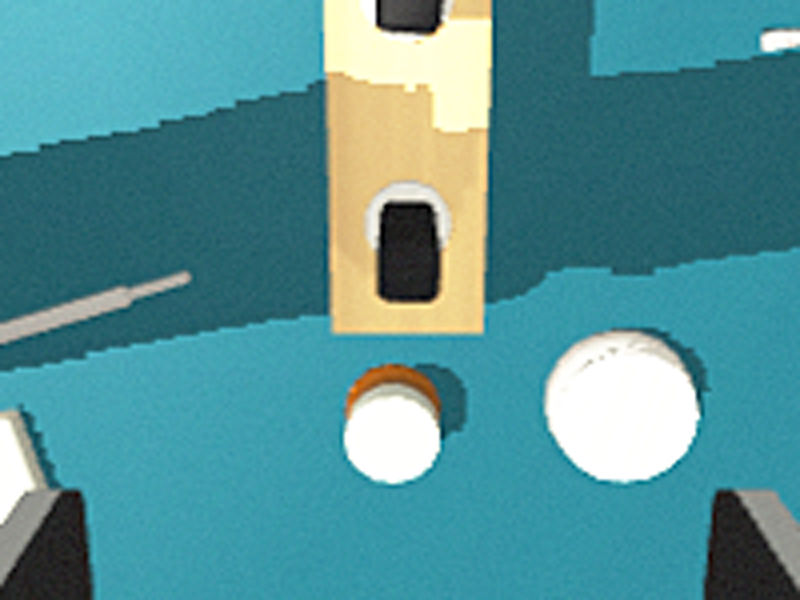

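Run:
```python
from h import *
d=np.load('w2.npz');f,K,M=d['f'],d['K'],d['M']
c=lambda x,y:(151+x/4-.375,115+y/4-.375)
for n,p in dict(tl=(376,240),tr=(440,240),bl=(376,302),br=(440,302),cen=(408,270)).items(): print(n,ray(K,M,c(*p),.162))
print("collar",ray(K,M,c(408,181),.110),ray(K,M,c(366,222),.110),ray(K,M,c(451,222),.110))
for p in [(332,333),(485,333)]: print("rack end",ray(K,M,c(*p),.105))
print(ray(K,M,(231,10),.105),ray(K,M,(276,10),.105))
g=f[:,:,2].astype(int)-f[:,:,0]
for r in (20,60,90,140,155,190):
    row=g[r,200:320]>0
    i=np.where(row)[0]+200; print(r,i.min(),i.max(),ray(K,M,((i.min()-.5),r),.105)[:2],ray(K,M,((i.max()+.5),r),.105)[:2])
```

```text
tl [0.54490984 0.10875579 0.162     ]
tr [0.56043982 0.10882008 0.162     ]
bl [0.54486823 0.09296185 0.162     ]
br [0.56068542 0.09302941 0.162     ]
cen [0.55272423 0.10121876 0.162     ]
collar [0.55300945 0.11301261 0.11      ] [0.54083591 0.10084629 0.11      ] [0.56562909 0.100948   0.11      ]
rack end [0.53006293 0.06473409 0.105     ]
rack end [0.57694687 0.0649375  0.105     ]
[0.5304515  0.26373409 0.105     ] [0.57543128 0.26386861 0.105     ]
20 230 275 [0.5287787  0.25500579] [0.57521471 0.2551474 ]
60 231 274 [0.52910248 0.21831157] [0.57535454 0.21846412]
90 231 274 [0.52854958 0.18873469] [0.57628058 0.18890168]
140 232 273 [0.5286913  0.13500347] [0.57681749 0.13518936]
155 233 272 [0.52955313 0.11768737] [0.57617494 0.11787293]
190 233 271 [0.52884993 0.07486157] [0.57620464 0.07506377]
```

Run:
```python
from h import *
env.move_straight([.552,.0,.29],max_speed=.3)
env.goto([.567,-.216,.236],[np.pi,0,0])
f,K,M=cam("wrist"); cv2.imwrite("pics/w3.png",f); print(M[:3,3],env.get_obs()["time_s"])
np.savez('w3.npz',f=f,K=K,M=M)
u,v=map(int,proj(K,M,[.567,-.21,.128])); x0,y0=u-60,v-45; print(x0,y0)
cv2.imwrite('pics/w3c.png',cv2.resize(f[y0:y0+90,x0:x0+120],None,fx=6,fy=6,interpolation=cv2.INTER_CUBIC))
```

```text
[ 0.56737336 -0.13411278  0.37891733] 4.9083
189 141
```

View pics/w3c.png

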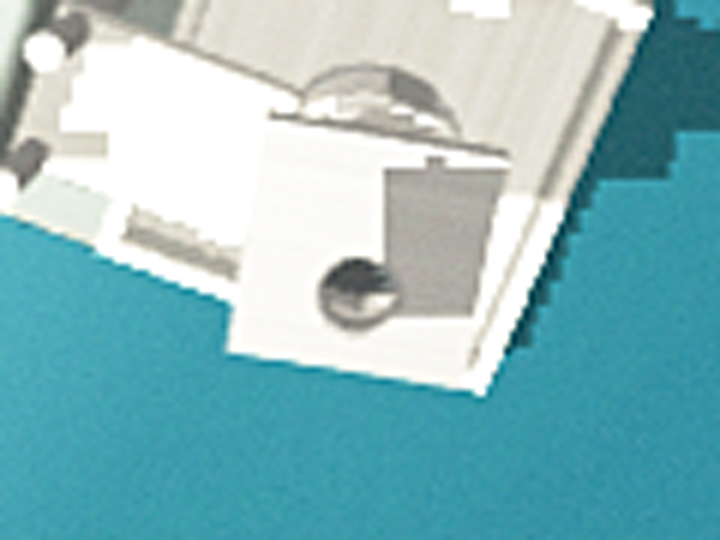

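Run:
```python
from h import *
d=np.load('w3.npz');f,K,M=d['f'],d['K'],d['M']
c=lambda x,y:(189+x/6-.417,141+y/6-.417)
P={n:ray(K,M,c(*p),.128) for n,p in dict(tl=(270,118),tr=(510,158),bl=(228,350),br=(474,391),hole=(359,293),hl=(318,293),hr=(400,293),ht=(359,256),hb=(359,331)).items()}
for n in P: print(n,P[n][:2])
cen=sum(P[k] for k in('tl','tr','bl','br'))/4
h=P['hole']-cen; print("cen",cen,"hole off",h,np.linalg.norm(h))
e=P['tr']-P['tl']; print(np.arctan2(e[1],e[0]),np.linalg.norm(e), np.linalg.norm(P['bl']-P['tl']))
```

```text
tl [ 0.55202132 -0.18332322]
tr [ 0.59059695 -0.18967375]
bl [ 0.54445614 -0.22265754]
br [ 0.58577755 -0.2298007 ]
hole [ 0.56633439 -0.21257213]
hl [ 0.55955429 -0.21260247]
hr [ 0.5731149  -0.21254178]
ht [ 0.56631594 -0.20620738]
hb [ 0.56635363 -0.21920595]
cen [ 0.56821299 -0.2063638   0.128     ] hole off [-0.00187859 -0.00620833  0.        ] 0.006486325103453724
-0.16316218105091557 0.03909486755463653 0.040055223782243896
```

Run:
```python
from h import *
env.move_straight([.556,0.0,.28],max_speed=.3)
env.goto([.553,.1003,.24],[np.pi,0,0])
print(tool()[1]["ee_pos"],tool()[1]["tcp_rot"])
env.move_straight([.553,.1003,.118],[np.pi,0,0],max_speed=.12)
f,K,M=cam("wrist"); cv2.imwrite("pics/w4.png",f)
print(tool()[1]["ee_pos"],tool()[1]["wrist_force"])
claw.set_gripper(0.0)
T,o=tool(); print(o["opening"],o["ee_pos"],o["wrist_force"],o["time_s"])
f,K,M=cam("wrist"); cv2.imwrite("pics/w5.png",f)
f,K,M=cam("scene"); cv2.imwrite("pics/s5.png",cv2.resize(f[110:250,260:420],None,fx=4,fy=4))
```

```text
[0.55297069 0.09885875 0.23905817] [ 3.13983449e+00  1.50266452e-03 -1.58149222e-03]
[0.55369135 0.10031029 0.11887556] [-0.5699078   0.42388476  0.04048653]
0.015254659243159855 [0.55320983 0.10032468 0.11816655] [-0.47304446  0.56400617  2.05141572] 8.15
```

View pics/w5.png

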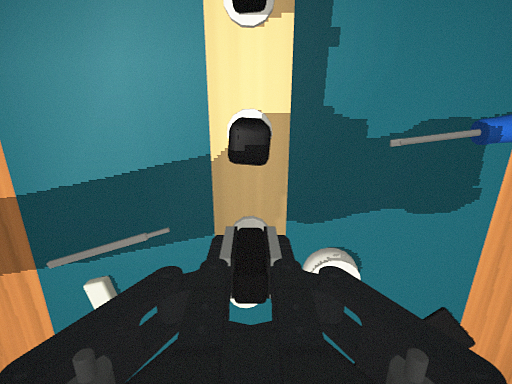

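View pics/s5.png

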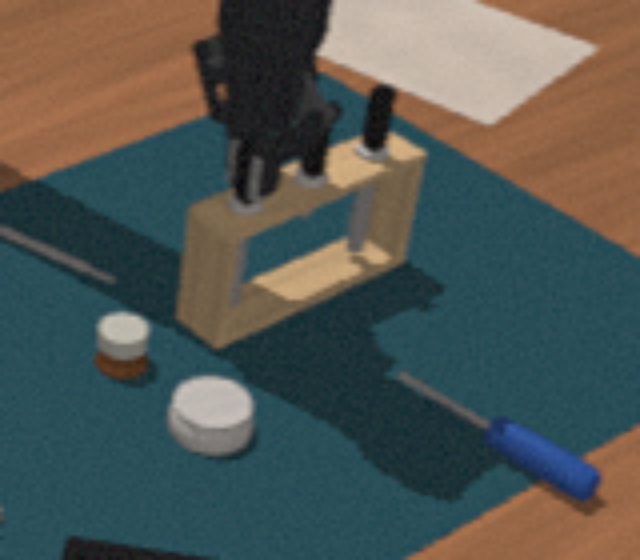

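The handle at wrist px (250,262) sits squarely between the pads, and the neighbouring rods are undisturbed. I'll lift now.

```bash
python3 - <<'E'
from h import *
env.move_straight([.553,.1003,.285],[np.pi,0,0],max_speed=.12)
env.wait(.2)
T,o=tool(); print(o["opening"],o["ee_pos"],o["tcp_rot"],o["wrist_force"])
env.move_straight([.5663,-.08,.285],[np.pi,0,0],max_speed=.2)
env.wait(.2)
T,o=tool(); print(o["ee_pos"],o["wrist_force"],o["time_s"])
tip=T[:3,3]+np.array([0,0,-.105]); print("tip pred",tip)
for c in("scene","top","wrist"):
    f,K,M=cam(c); cv2.imwrite(f"pics/l_{c}.png",f); np.savez(f"l_{c}.npz",f=f,K=K,M=M); print(c,proj(K,M,tip),proj(K,M,tip+[0,0,.092]))
E
python3 - <<'E'
import cv2
for c in ("scene","top"):
    pass
E
```

```text
0.015607042986495161 [0.55277604 0.10024295 0.28447056] [ 3.14132189e+00  1.10424447e-03 -5.41544204e-05] [-0.82004139 -0.99884375 -1.17148374]
[ 0.56640685 -0.07838787  0.28499345] [ 0.4030315   0.16613018 -0.84310629] 11.2417
tip pred [ 0.56640685 -0.07838787  0.17999345]
scene [276.711735   160.36143755] [278.38756391 129.30124552]
top [229.21677823 186.37828353] [227.17130379 178.06634512]
wrist [250.33553849 189.27934129] [250.50835054 231.8279458 ]
```

View pics/l_scene.png

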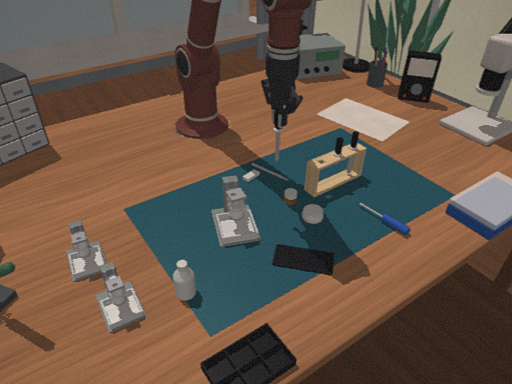

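View pics/l_wrist.png

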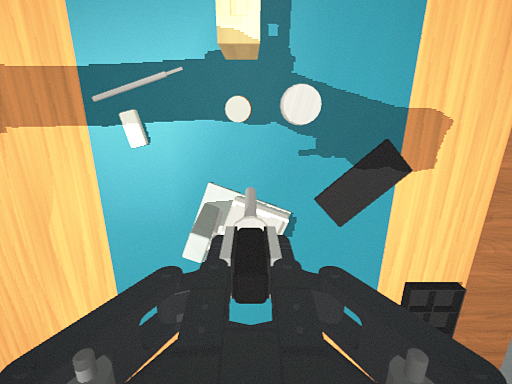

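The rod tip shows at wrist px (250,188) and scene px (277,161). Both are within 1–2 px of the prediction for an upright rod on the TCP axis. Next I'll move over the hole.

Run:
```python
from h import *
env.move_straight([.5665,-.213,.285],[np.pi,0,0],max_speed=.15)
env.move_straight([.5665,-.213,.239],[np.pi,0,0],max_speed=.08)
env.wait(.2)
T,o=tool(); print(o["ee_pos"],o["tcp_rot"],o["wrist_force"],o["time_s"])
for c in("scene","wrist","top"):
    f,K,M=cam(c); u,v=map(int,proj(K,M,[.5665,-.213,.13])); print(c,u,v)
    x0,y0=u-50,v-38
    cv2.imwrite(f"pics/i_{c}.png",cv2.resize(f[y0:y0+75,x0:x0+100],None,fx=6,fy=6,interpolation=cv2.INTER_CUBIC))
```

```text
[ 0.56686975 -0.21319335  0.23971453] [ 3.14109344e+00 -1.43454962e-03 -2.76104043e-05] [-1.47422031 -0.77997963 -1.43956217] 13.35
scene 233 193
wrist 249 188
top 280 192
```

View pics/i_scene.png

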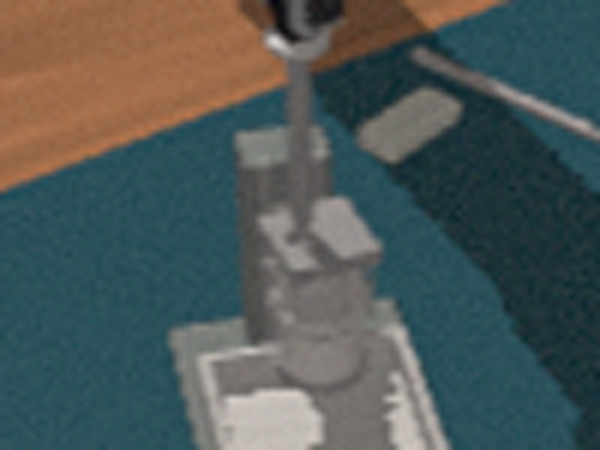

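View pics/i_wrist.png

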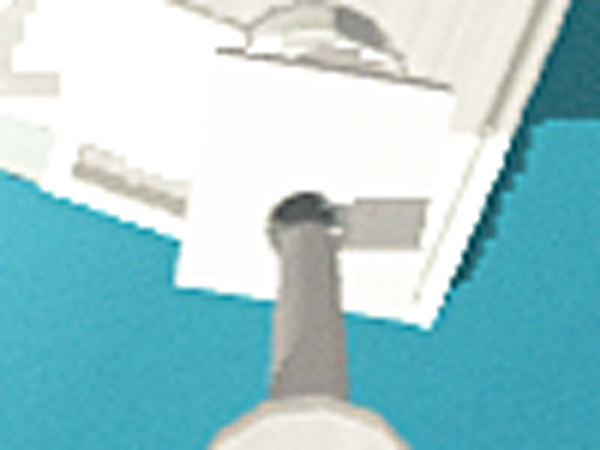

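The tip end at crop (307,222) sits over the hole centre at (307,229), as expected for a tip 6 mm above it. Next is a guarded descent.

Run:
```python
from h import *
x,y=.5663,-.213
z=.239
f0=tool()[1]["wrist_force"]
while z>.206:
    z-=.006
    s=env.move_straight([x,y,z],[np.pi,0,0],max_speed=.02,stop_force=2.5)
    T,o=tool(); print(s,np.round(o["ee_pos"],4),"tip",round(o["ee_pos"][2]-.105,4),np.round(o["wrist_force"]-f0,2),o["time_s"])
    if s: break
```

```text
False [ 0.5662 -0.213   0.2327] tip 0.1277 [ 0.41 -0.52  0.42] 13.95
False [ 0.5662 -0.213   0.2268] tip 0.1218 [ 0.04 -1.05  0.74] 14.4
False [ 0.5662 -0.213   0.2208] tip 0.1158 [ 0.18 -0.5   0.51] 14.85
False [ 0.5662 -0.213   0.2148] tip 0.1098 [-0.2  -0.49  0.38] 15.3
True [ 0.5667 -0.2132  0.2094] tip 0.1044 [ 0.03 -1.73  3.4 ] 15.6333
```

```bash
cat > push.py <<'E'
from h import *
x,y=.5664,-.213
z=tool()[1]["ee_pos"][2]; base=0.0  # resting fz approx -0.9 after hole entry
i=0
while z>.166:
    z-=.0015; i+=1
    s=env.move_straight([x,y,z],[np.pi,0,0],max_speed=.012,stop_force=5)
    T,o=tool(); w=o["wrist_force"]
    print(s,"tip",round(o["ee_pos"][2]-.105,4),np.round(w,2),round(o["time_s"],2))
    if w[2]>9.5: print("HIGH"); break
E
python3 push.py
```

```text
False tip 0.1033 [ 0.22 -0.05  3.79] 15.88
False tip 0.1015 [ 1.06 -0.51  4.15] 16.16
False tip 0.0998 [ 0.78 -0.63  3.12] 16.43
False tip 0.0982 [-0.37 -0.46  2.78] 16.71
False tip 0.0968 [0.92 0.48 3.82] 16.98
False tip 0.0953 [ 1.18 -0.43  2.96] 17.26
False tip 0.0937 [ 0.35 -0.82  3.82] 17.53
False tip 0.0922 [0.04 0.34 3.26] 17.81
False tip 0.0908 [ 0.21 -0.84  3.67] 18.08
False tip 0.0892 [ 0.75 -1.51  3.72] 18.36
False tip 0.0878 [-0.31 -0.64  3.68] 18.63
False tip 0.0863 [ 1.34 -0.59  3.08] 18.91
False tip 0.0848 [ 0.14 -1.08  3.32] 19.18
False tip 0.0832 [ 0.46 -0.91  3.17] 19.46
False tip 0.0817 [ 0.24 -1.31  4.12] 19.73
False tip 0.0803 [ 1.34 -0.79  3.91] 20.01
False tip 0.0788 [ 0.51 -0.97  3.56] 20.28
False tip 0.0772 [ 0.26 -1.35  4.17] 20.56
False tip 0.0745 [ 0.25  0.18 -0.94] 20.83
False tip 0.0736 [ 0.41  0.01 -1.28] 21.11
False tip 0.0727 [ 0.24 -0.04 -1.31] 21.38
False tip 0.0713 [ 0.32  0.21 -0.74] 21.66
False tip 0.0697 [-0.58  0.08 -0.82] 21.93
False tip 0.0682 [-0.48 -0.   -0.84] 22.21
False tip 0.0667 [ 0.61 -0.37 -0.51] 22.48
False tip 0.0652 [ 1.23  0.06 -1.62] 22.76
False tip 0.0637 [-0.29 -0.64 -0.47] 23.03
False tip 0.0622 [-0.5   0.37 -0.79] 23.31
False tip 0.0607 [ 0.    0.35 -0.71] 23.58
```

Steady resistance of about 5 N, then a release at tip height 75 mm, so the plug has probably dropped. I'll check in the pictures.

Run:
```python
from h import *
env.wait(.3)
for c in("scene","top"):
    f,K,M=cam(c); u,v=map(int,proj(K,M,[.568,-.206,.05])); x0,y0=u-50,v-38; np.savez(f'd_{c}.npz',f=f,K=K,M=M)
    cv2.imwrite(f"pics/d_{c}.png",cv2.resize(f[y0:y0+75,x0:x0+100],None,fx=6,fy=6,interpolation=cv2.INTER_CUBIC)); print(c,x0,y0)
    print([(d["conf"],np.round(d["point"],3)) for d in finder.spot_in(c,"slug")])
```

```text
scene 186 178
[(0.51, array([ 0.573, -0.214,  0.104])), (0.39, array([ 0.58 , -0.213,  0.034]))]
top 226 159
[]
```

View pics/d_scene.png

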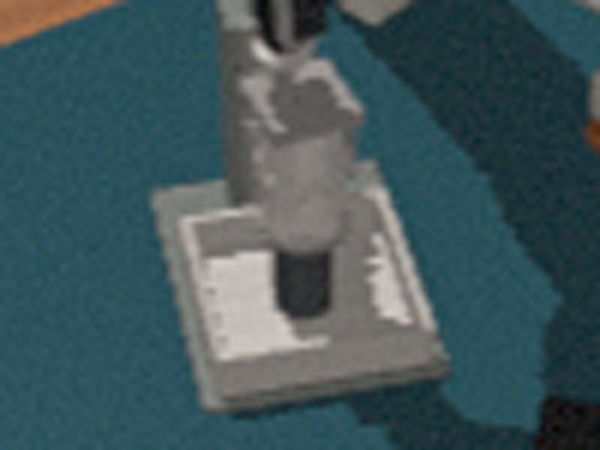

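View pics/d_top.png

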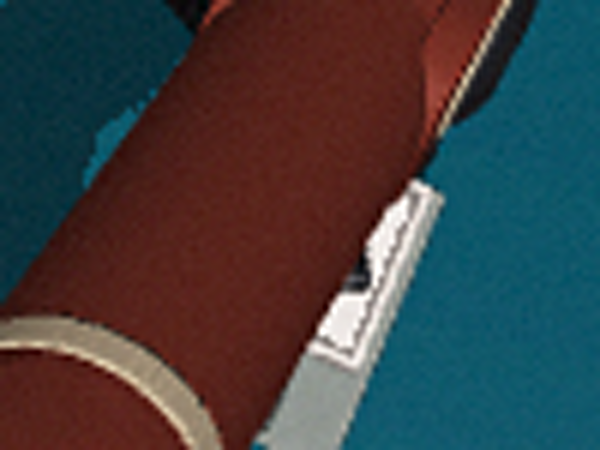

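Run:
```python
from h import *
d=np.load('d_scene.npz');K,M=d['K'],d['M']
p=(186+302/6,178+318/6); print(p,"front rim at z=.010:",ray(K,M,p,.010)[:2])
print(proj(K,M,[.568,-.206,.010]),proj(K,M,[.568,-.206,.038]),proj(K,M,[.578,-.213,.010]))
```

```text
(236.33333333333334, 231.0) front rim at z=.010: [ 0.57943019 -0.21469554]
[236.75280226 227.34988456] [236.60466703 219.65427915] [236.57634815 230.45216925]
```

The dark plug at scene px (236,225) stands on the tray floor at about (0.568, −0.207), on the barrel axis. Now I'll withdraw and return the rod.

Run:
```python
from h import *
env.move_straight([.5664,-.213,.245],[np.pi,0,0],max_speed=.06)
print(tool()[1]["wrist_force"])
env.move_straight([.5664,-.213,.285],[np.pi,0,0],max_speed=.1)
env.move_straight([.553,.1003,.285],[np.pi,0,0],max_speed=.2)
env.move_straight([.553,.1003,.222],[np.pi,0,0],max_speed=.1)
env.wait(.2)
T,o=tool(); print(o["ee_pos"],o["tcp_rot"],o["opening"],o["time_s"])
f,K,M=cam("wrist"); print(proj(K,M,[.553,.1003,.105]),proj(K,M,o["ee_pos"]-[0,0,.105]))
u,v=map(int,proj(K,M,[.553,.1003,.105])); x0,y0=u-50,v-38
cv2.imwrite("pics/r_w.png",cv2.resize(f[y0:y0+75,x0:x0+100],None,fx=6,fy=6,interpolation=cv2.INTER_CUBIC))
f,K,M=cam("scene")
cv2.imwrite("pics/r_s.png",cv2.resize(f[110:210,290:390],None,fx=6,fy=6,interpolation=cv2.INTER_CUBIC))
```

```text
[ 0.21143014 -0.36156246 -1.21533266]
[0.55346331 0.1003574  0.22277147] [-3.14123558e+00 -1.62023107e-03 -2.10342256e-05] 0.015218472026168554 28.8
[249.60039275 186.19868673] [250.07645649 189.90587277]
```

View pics/r_w.png

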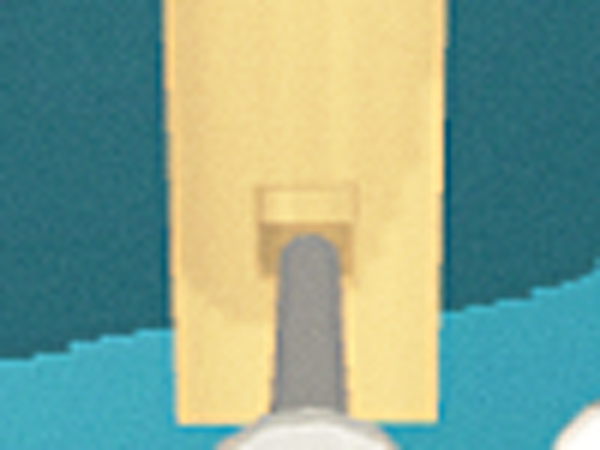

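View pics/r_s.png

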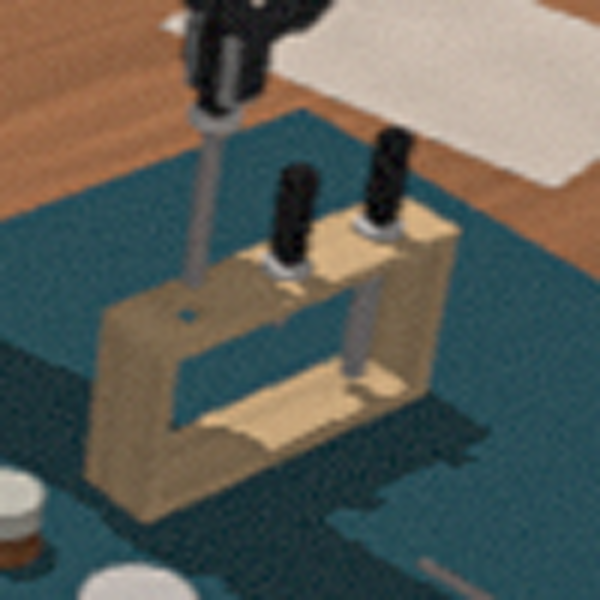

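Run:
```python
from h import *
for z in (.205,.19,.16,.13,.1165):
    s=env.move_straight([.553,.1003,z],[np.pi,0,0],max_speed=.04,stop_force=5)
    T,o=tool(); print(s,np.round(o["ee_pos"],4),np.round(o["wrist_force"],2),o["time_s"])
    if s: break
f,K,M=cam("scene")
cv2.imwrite("pics/r_s2.png",cv2.resize(f[110:210,290:390],None,fx=6,fy=6,interpolation=cv2.INTER_CUBIC))
```

```text
False [0.553  0.1003 0.2047] [ 0.69  0.81 -0.85] 29.475
False [0.5529 0.1003 0.1898] [-0.2  -0.01 -1.2 ] 30.0
False [0.5532 0.1003 0.1602] [-0.14 -0.26 -0.81] 30.9
False [0.5532 0.1003 0.1302] [ 0.51 -0.16 -1.15] 31.8
True [0.5534 0.1003 0.1181] [-1.35 -0.57  4.4 ] 32.15
```

View pics/r_s2.png

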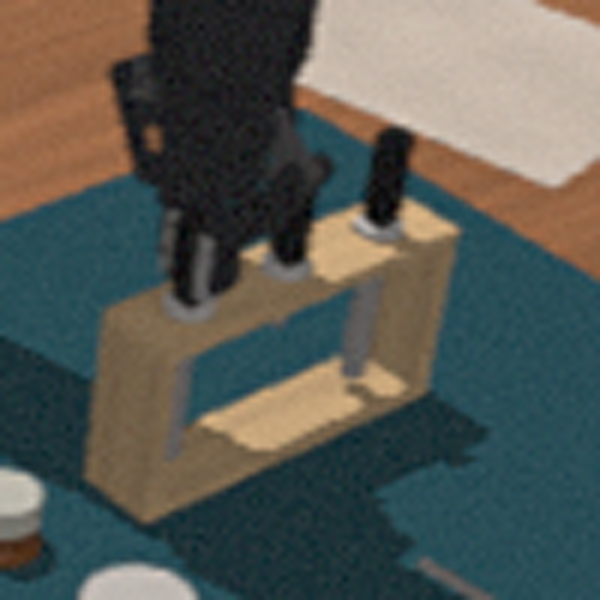

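The collar is down on the plate at crop (190,303), with contact at TCP 0.118, the same height as at pickup. I'll release and retreat.

Run:
```python
from h import *
claw.set_gripper(0.085)
env.wait(.2)
env.move_straight([.553,.1003,.25],[np.pi,0,0],max_speed=.1)
env.goto([.45,.35,.30],[np.pi,0,0])
env.wait(.3)
T,o=tool(); print(o["ee_pos"],o["opening"],o["time_s"])
f,K,M=cam("scene"); cv2.imwrite("pics/e_s.png",cv2.resize(f[110:250,190:390],None,fx=4,fy=4,interpolation=cv2.INTER_CUBIC))
f,K,M=cam("top"); cv2.imwrite("pics/e_t.png",cv2.resize(f[100:250,60:370],None,fx=2.5,fy=2.5,interpolation=cv2.INTER_CUBIC))
```

```text
[0.45071968 0.34887173 0.29984736] 0.0848694231647388 35.9167
```

View pics/e_s.png

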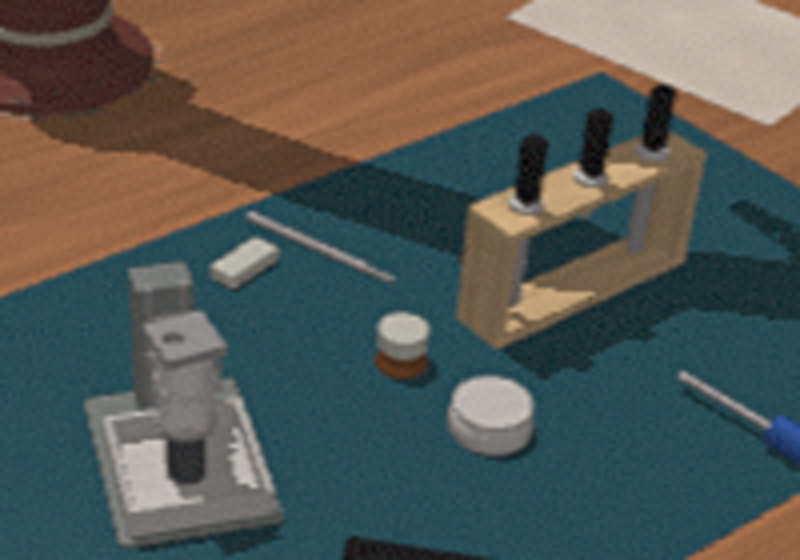

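View pics/e_t.png

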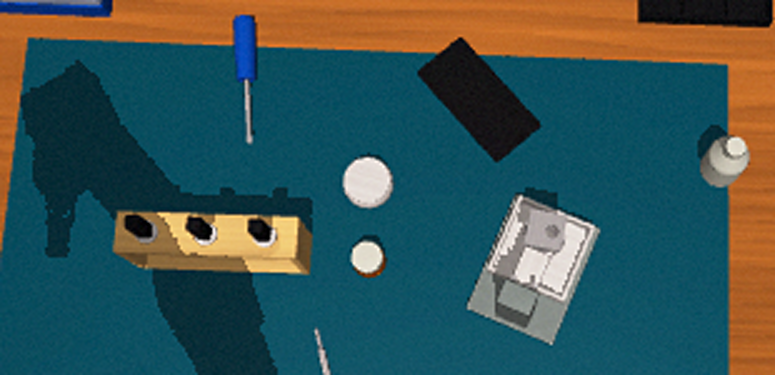

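The rod stands upright in its hole (crop 528,172), the plug is in the tray (187,458), the cap is back at its original height (185,338) and the bystanders look unmoved. I'm handing in.

Run:
```python
from h import *
print(env.job_done())
```

```text
the job is handed in; nothing more can be done
None
```

The plug is out of the barrel and in the tray, the rod is back in its rack hole, and the job is handed in. It took about 36 s of the 72 s allowed; the hand-in reported no verdict.

- **Rod:** I took the thin long rod from the −y hole after confirming its shaft in a close crop. The middle rod was the short one and the far one was thicker.
- **Hole:** From above I measured the cap's hole at (0.566, −0.213), 6.5 mm off the cap's centre (7 mm was given). The tip went in without catching on the cap.
- **Push:** The plug moved under a steady push of about 5 N, so by the given spring rate the barrel sank roughly 3 mm. It came free when the tip was 75 mm above the table.
- **Last checks:**
  - The plug stands on the tray floor on the barrel's axis.
  - The barrel looks fully sprung back.
  - The rod is upright, with its collar seated at the same height as before pickup.
  - The other rods and bystanders look unmoved.
- **Disagreements:**
  - The plug detector was unreliable: it gave one false hit on the barrel and found nothing from above. I confirmed the plug's position from the picture geometry instead.
  - Before I lowered the rod into the rack, the scene view suggested an offset of about 3 mm. The wrist view showed less than 1 mm, and the rod went in freely.

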